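# Lock the mill's collar with its index pin

### The job

Lock the grind-setting collar of the table-top mill: take the steel index pin from its wooden block, turn the collar by its round knob until one of its three holes lies under the guide, pass the pin down through guide and collar and press it fully home, so that its head sits flush on the guide, and let go of it. Be gentle and never force the pin, neither down onto the closed collar nor by wrenching the knob once the pin is in the hole; leave the other things on the ledge where they are.

Things in the scene. Friction and masses are not known exactly. Their poses are not given: they have to be found in the camera images.
- mill: Fixed table-top mill, hopper off: grey box, x -78 to +98 mm, y +-78 mm, 70 mm high, wooden catch drawer on its -x face. Origin at its underside on the collar's axis, z up. On top turns the collar, a disc with a knob; on the +x side a post (x 79 to 95, y +-17 mm) carries the pin guide over the disc. More than 25 N between pin and mill (disc and knob included) spoils the pin.
- guide_mouth (a point): Centre of the pin hole at the upper face of the guide, a steel block (x 41 to 79, y +-17, z 87 to 111 mm from the mill's origin). The upright through-hole, 11.5 mm with a 3 mm lead-in chamfer, is at x = 60, y = 0, its mouth 111 mm above the ledge. Axes as the mill's.
- disc_top (a point): Centre of the collar disc's upper face, 84 mm up, fixed to the mill: it does not show the disc's angle, which is not measured. Disc: aluminium, radius 75, 12 mm thick, three 13 mm holes 120 deg apart, 60 mm from the axis, none under the guide at first. Turns endlessly both ways (0.1 N m), stays where left. A pin let go in the guide stands on it and drops 24 mm when a hole comes; then stop turning.
- knob_centre (a point): Centre of the collar's round black knob (diameter 36 mm, z 149 to 181 mm, on the collar's axis, on a 20 mm stem), 165 mm above the ledge. Fixed to the mill, so it does not show the collar's angle. Axes as the mill's.
- socket (a point): Point on the guide hole's axis where the pin's foot belongs, 48 mm above the ledge, in a socket in the mill below the disc. A stiff seat stops the dropping pin with its foot at 57 to 60 mm; the last 9 to 12 mm need a steady press of 8 to 10 N, until the head meets the guide.
- pin: Loose steel index pin, about 80 g: shank 10 mm thick, 63 mm long with a 4 mm tapered foot, then a round flat-topped head 14 mm thick and 28 mm high; 91 mm in all. Origin at the tip of the foot, z along the pin to the head. At the start it stands in the wooden block, foot 10 mm above the ledge. In the guide it may lean up to 6 degrees.
- pin_block: Fixed wooden block 60 x 60 x 40 mm with an upright hole of 13 mm, 30 mm deep, in which the pin stands loosely; origin at the centre of its underside.
- jar: Bystander: empty squat glass jar, 90 mm across, 75 mm high; origin at its underside.
- clip_box: Bystander: blue plastic clip-top box, 96 x 126 x 68 mm; origin at its underside.
- docker: Bystander: wooden dough docker lying down, spiked roller of 52 mm diameter and 100 mm length along y at the origin, handle to 145 mm along +x; 60 mm high.
- collar_ring: Bystander: flat silicone jar collar ring, 70 mm across, 10 mm high; origin at its underside.

How it is judged:
On the way:
1. the pin's foot has passed down through guide and collar (x of pin in the frame of mill between 0.056 and 0.064 m and y of pin in the frame of mill between -0.004 and 0.004 m and z of pin in the frame of mill below 0.07 m), for 0.05 s.
At the end, for the whole second after the job is handed in: The pin stands upright (within 0.1 rad) and at rest in guide, collar and socket (within 4 mm of the guide hole's axis), pressed home: its foot at most 50.5 mm above the mill's underside, that is its head within 2.5 mm of the guide's upper face; the bystanders are within 25 mm of where they began (x of pin in the frame of mill between 0.056 and 0.064 m and y of pin in the frame of mill between -0.004 and 0.004 m and z of pin in the frame of mill below 0.0505 m and angle between pin's own z axis and vertical below 0.1 rad and linear speed of pin below 0.02 m/s and distance of each of jar, clip_box, docker, collar_ring from where it was at the start of the episode below 0.025 m); the robot touches nothing.
It fails at once if the pin is forced: more than 25 N between the pin and the mill (collar included) (contact force between pin and mill above 25 N).
It fails at once if the glass jar is moved by more than 25 mm (distance of jar from where it was at the start of the episode above 0.025 m).
It fails at once if the blue box is moved by more than 25 mm (distance of clip_box from where it was at the start of the episode above 0.025 m).
It fails at once if the dough docker is moved by more than 25 mm (distance of docker from where it was at the start of the episode above 0.025 m).
It fails at once if the silicone ring is moved by more than 25 mm (distance of collar_ring from where it was at the start of the episode above 0.025 m).
It also fails if it takes over 72 s, if anything falls off the work surface, if the arm or the gripper's body presses on something with over 40 N, if the wrist force passes 120 N, or if a joint passes its speed limit or range.

### The arm

A 6-joint arm with a two-finger parallel gripper is mounted at the origin on the work surface. World frame = base frame: x ahead of the robot, y to its left, z up, the work surface at z = 0. Lengths are in m, angles in rad, forces in N, time in s.
With the tool pointing down it reaches from about 0.425 to 0.95 m from the base axis. Payload 3.5 kg.
Tool frame: the origin (TCP) lies on the mounting face of the last link; the fingertips stand 173 mm ahead of it and the grasp point (between the pads) lies 155 mm ahead of it; z points along the fingers, y is the line along which they close (so a half turn about z gives the same grasp; the last joint's range is limited). The gripper opens to 85 mm and grips with 20 to 120 N. Pads are 22 mm wide; open, the fingers measure 114 mm over their backs; the gripper's body (76 mm by 85 mm) begins 54 mm behind the grasp point. The pads swing forward as they close: fully open they stand 13 mm farther back than shut.
Start: joints at [1.15, 0.286, 1.577, -0, 1.279, -0.15], TCP at [0.181, 0.65, 0.405] pointing down, gripper open.
Joint ranges: [-2.77, 2.77], [-0.9, 2.22], [0.21, 2.48], [-1.53, 4.67], [0.24, 2.81], [-2.84, 2.84]. Speed limits (rad/s): [2.79, 2.79, 3.14, 3.14, 3.14, 3.14].

### API

Orientations are given as a unit quaternion [x, y, z, w].
In Python, from plant import robot gives the robot as it stands. The module is installed in compiled form; this text tells all that it offers.
- The arm moves only by the tool step_arm, never from a script. Its argument "deltas" is a list of rows, each an object of numbers: "x", "y", "z": the shift along the world's x, y, z in units of 30 mm (1.0 is 30 mm); "twist": the turn about the world's z in units of 5 degrees (1.0 is 5 degrees). In form: [{"x": .., "y": .., "z": .., "twist": ..}, ...]. A call has 1 to 8 rows; each row is the pose to reach, as a shift and turn from the pose commanded when the call began; what a row does not reach only later rows make up. A row lasts 1/8 s, in which the tool goes at most 62.5 mm and 10.7 degrees, less where a joint would pass 70% of its speed; a pose out of reach is approached as far as the arm can. A call with a gripper value outside its range is refused whole. "claw" is the opening, from -1 (shut) to 1 (fully open), set as the call begins (left out, the last holds). The fingers move at their own pace and stop on an object; "grip_force" is the grip in N (left out, the last holds). Time passes only in rows, so rows that repeat a pose let the fingers close. It gives the time, the measured TCP pose, the force, the opening and the grip force at its end, in the units of the state.
- robot.sense(): the state, without advancing time (a new reading comes with each control period).
- robot.camera(name): name is "scene" or "top" or "wrist"; returns a dict with "color" (420x560x3 uint8, red, green, blue), "camera_matrix" (3x3 intrinsics, pixels), "R" (3x3) and "t" (3): a world point X has camera coordinates R X + t; the wrist camera has in their place "hand_eye" (4x4, takes a point from camera to tool coordinates, whose origin is the TCP and whose axes are the flange's). Camera axes: x right, y down, z forward; pixel columns grow to the right and rows downward; lengths in m; the calibration is good to about 2 mm. The wrist camera is an equidistant fisheye: a pixel r from the principal point sees the ray r / f radians off the axis. A picture is of the moment at which its call begins: read the wrist's pose just before it. There is no depth.
- robot.sign_off(): hands the job in; it is judged then, once.
The state is a dict: "time": time; "qpos": joint angles; "qvel": joint speeds; "joint_efforts": joint torques, N m; "tool_pos": TCP position; "tool_rot": TCP orientation; "ft_force": force on the tool from outside, world axes, zero at the start; "ft_torque": the same for the moment, N m; "opening": finger opening in m; "grip_force": force on a finger pad.
Only numpy, scipy, OpenCV 4.12 (cv2) and the standard library are available. Lean on these libraries where they do the work, as an engineer would, in place of code of your own. Each camera call takes 0.05 s, during which the arm holds its last target. There are 200 camera calls.

## Working session

There is one attempt and no reset: what is moved stays moved. The work goes in short steps, Python scripts to look and compute and a tool call to move; the robot and the scene stay as the last step left them, time stands still between calls to the robot, and variables do not carry over. Pictures are saved under pics/ and viewed, at most 10 in all, crops included, and the job is handed in when it is done.

Besides the shell and the picture viewer there is one more tool, called after "Call:" as a command line: name --argument value ..., lists and objects as JSON in quotes. step_arm: Moves the arm, as the interface text tells. Its arguments: {"type":"object","properties":{"deltas":{"type":"array","items":{"type":"object","properties":{"x":{"type":"number"},"y":{"type":"number"},"z":{"type":"number"},"twist":{"type":"number"}}}},"claw":{"type":"number"},"grip_force":{"type":"number"}},"required":["deltas"]}

```bash
mkdir -p pics; cat > h.py <<'E'
import numpy as np, cv2
from plant import robot
def snap(n,f):
    s=robot.sense(); c=robot.camera(n); cv2.imwrite(f,c["color"][:,:,::-1]); np.savez(f[:-3]+"npz",**{k:v for k,v in c.items()},tp=s["tool_pos"],tr=s["tool_rot"]); return c
def proj(c,X):
    X=np.asarray(X,float); p=c["R"]@X+c["t"]; q=c["camera_matrix"]@p; return q[:2]/q[2]
def ray(c,u,v,z):
    R=c["R"];o=-R.T@c["t"]; d=R.T@np.linalg.inv(c["camera_matrix"])@np.array([u,v,1.]); return o+d*(z-o[2])/d[2]
E
python3 - <<'E'
from h import *
for n in("scene","top"):
    c=snap(n,f"pics/{n}0.png"); print(n,c["camera_matrix"],c["R"],c["t"])
print(robot.sense())
E
```

```text
scene [[422.08196873   0.         273.84953076]
 [  0.         422.08196873 209.84359264]
 [  0.           0.           1.        ]] [[ 0.58438023  0.81142433 -0.00950296]
 [ 0.6230606  -0.45616367 -0.63538193]
 [-0.51989926  0.36538372 -0.77213956]] [-0.34824718 -0.29095848  1.32049062]
top [[418.97158353   0.         279.52060796]
 [  0.         418.97158353 212.78043945]
 [  0.           0.           1.        ]] [[-0.02069416 -0.99949347 -0.02417751]
 [-0.98462629  0.02456966 -0.17293757]
 [ 0.17344401  0.02022701 -0.984636  ]] [0.02603668 0.62702356 1.04334941]
{'time': 0.1, 'qpos': array([ 1.14999614e+00,  2.87108247e-01,  1.57800193e+00, -2.61962853e-06,
        1.27863250e+00, -1.50004503e-01]), 'qvel': array([ 0.00047593,  0.0002433 , -0.00544361, -0.00077761,  0.0013816 ,
        0.00025565]), 'joint_efforts': array([ 6.11328392e-05, -4.07298875e+01, -2.93700260e+01, -1.86776538e-04,
        3.51639959e-03,  2.57788764e-05]), 'tool_pos': array([0.18044483, 0.65020546, 0.40347986]), 'tool_rot': array([ 1.34984068e-01,  9.90847186e-01, -1.03187856e-03, -3.01459341e-04]), 'ft_force': array([0.24193043, 0.20216776, 0.63832382]), 'ft_torque': array([-0.01324906,  0.01440162,  0.00329783]), 'grip_force': 0.0, 'opening': 0.08525039076164806}
```

View pics/top0.png

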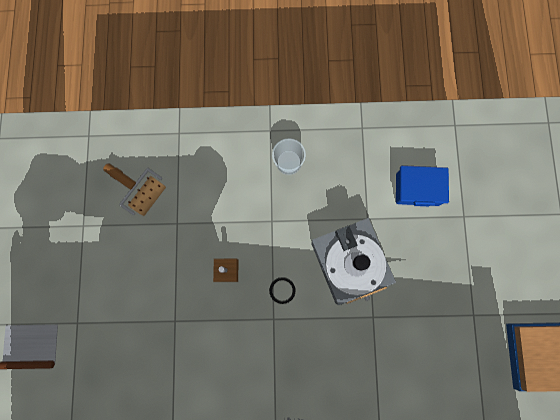

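View pics/scene0.png

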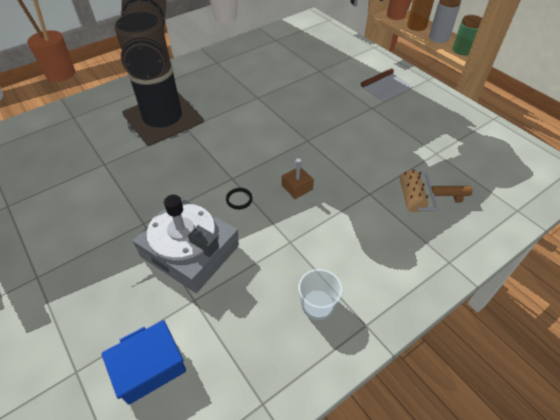

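```bash
python3 - <<'E'
from h import *
t=np.load("pics/top0.npz"); s=np.load("pics/scene0.npz")
t=dict(t);s=dict(s)
for n,c in(("top",t),("scene",s)): print(n,"base",proj(c,[0,0,0]),"tcp",proj(c,[.18,.65,.4]),"cam",-c["R"].T@c["t"])
print("pinhead",ray(t,222,269,.101),ray(s,298,161,.101))
print("knob",ray(t,361.5,262,.181),ray(s,174,201,.181))
for n,c in(("top",t),("scene",s)):
    im=cv2.imread(f"pics/{n}0.png")
    crop=im[200:320,200:410] if n=="top" else im[140:300,120:330]
    cv2.imwrite(f"pics/{n}c.png",cv2.resize(crop,None,fx=3.6,fy=3.6,interpolation=cv2.INTER_CUBIC))
E
```

```text
top base [289.97600346 464.5705417 ] tcp [-105.1341091  452.2490659] cam [ 0.43695999 -0.0104861   1.13638481]
scene base [162.53570956 116.84154862] tcp [376.33022205 -56.60452993] cam [ 1.07131563 -0.33263422  0.8314239 ]
pinhead [0.48248021 0.15519689 0.101     ] [0.4877723  0.15274232 0.101     ]
knob [ 0.48779465 -0.17366753  0.181     ] [ 0.49429338 -0.17532165  0.181     ]
```

View pics/topc.png

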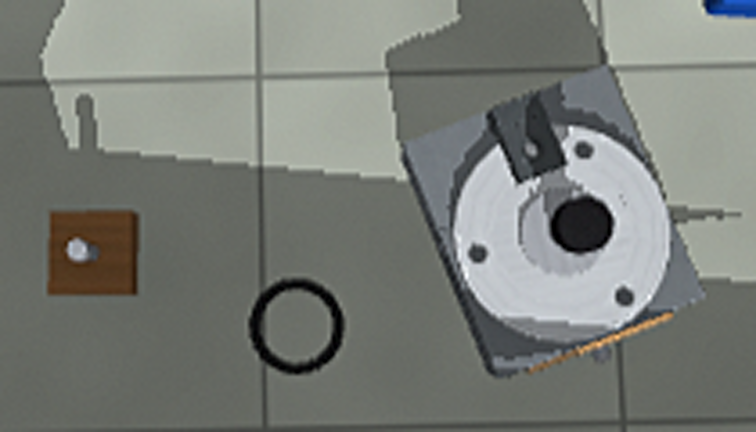

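View pics/scenec.png

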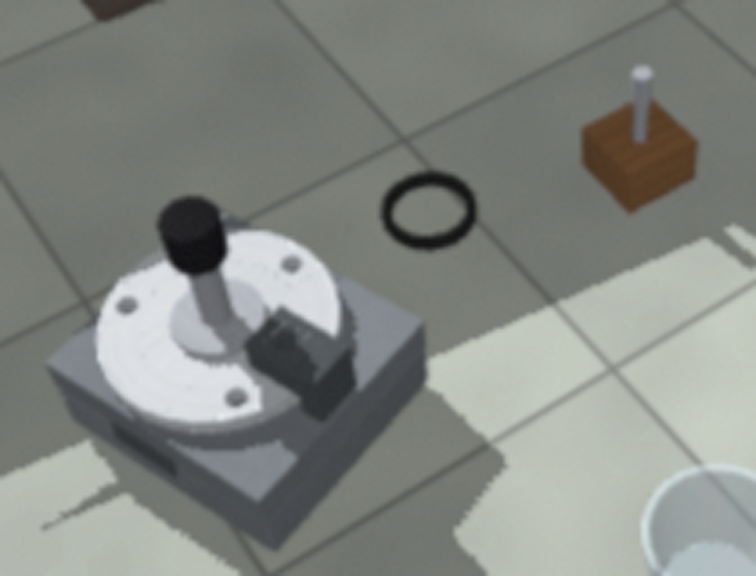

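The crops show the pin head at top-crop (77,250) and scene-crop (642,73). The three holes are at (584,150), (478,253) and (625,296) in the top crop, and (127,305), (291,264) and (236,398) in the scene crop. The guide mouth is at top-crop (531,149).

```bash
python3 - <<'E'
from h import *
from scipy.optimize import least_squares
t=dict(np.load("pics/top0.npz")); s=dict(np.load("pics/scene0.npz"))
T=lambda u,v:np.array([200+u/3.6,200+v/3.6])
S=lambda u,v:np.array([120+u/3.6,140+v/3.6])
ht=[T(584,150),T(478,253),T(625,296)]; hs=[S(236,398),S(291,264),S(127,305)]
print([ray(t,*p,.084)[:2].round(4) for p in ht]); print([ray(s,*p,.084)[:2].round(4) for p in hs])
def W(p,x,y,z):
    c,sn=np.cos(p[2]),np.sin(p[2]); return [p[0]+c*x-sn*y,p[1]+sn*x+c*y,z]
g=ray(t,*T(531,149),.111)
def res(p):
    r=[]
    # holes top->scene correspond: order by nearness
    for k,(a,b) in enumerate(zip(ht,hs_o)):
        ang=p[3]+dirn*k*2*np.pi/3
        X=W(p,.06*np.cos(ang),.06*np.sin(ang),.084)
        r+=list(proj(t,X)-a)+list(proj(s,X)-b)
    r+=list(proj(t,W(p,.06,0,.111))-T(531,149))
    for X,tp,sp in [((0,0,.181),T(581,225),S(193,217))]:
        pass
    for (x,y),tp in {(.098,.078):T(403,143),(.098,-.078):T(606,66),(-.078,-.078):T(704,294),(-.078,.078):T(492,376)}.items():
        pass
    return r
best=None
import itertools
for perm in itertools.permutations(hs):
  hs_o=perm
  for dirn in(1,-1):
   for a0 in(-.7,.7,2,3.5):
    q=least_squares(res,[.49,-.17,.4,a0])
    if best is None or q.cost<best[0]: best=(q.cost,q.x,np.round(q.fun,1),dirn)
print(best)
p=best[1]; print("yaw",np.degrees(p[2]),"ang",np.degrees(p[3]),"guide",W(p,.06,0,.111),g)
print("knob",proj(t,W(p,0,0,.181)),T(581,225),proj(s,W(p,0,0,.181)),S(191,213))
for x,y in((.098,.078),(.098,-.078),(-.078,-.078),(-.078,.078)): print((proj(t,W(p,x,y,.07))-200)*3.6,(proj(s,W(p,x,y,.07))-[120,140])*3.6)
print("pin",ray(t,*T(77,250),.101),ray(s,*S(642,73),.101), "block top c",ray(t,*T(92,253),.04))
def rp(X): return np.r_[proj(t,X)-T(77,250),proj(s,X)-S(642,73)]
q=least_squares(rp,[.48,.15,.1]);print(q.x,q.fun)
for n,u,v,z in(("ring",296,326,.005),): print(n,ray(t,*T(u,v),z))
print("jar",ray(t,288,148,.075),"box",ray(t,422,185,.068))
E
```

```text
[array([ 0.5436, -0.1948]), array([ 0.4741, -0.1181]), array([ 0.4427, -0.2173])]
[array([ 0.5481, -0.1963]), array([ 0.478 , -0.1195]), array([ 0.4464, -0.2181])]
(np.float64(2.018058546355613), array([ 0.48833755, -0.17735881,  0.40341946, -0.7121027 ]), array([ 0.3, -0.8, -0.3, -1. ,  0.2, -0.6, -0.2, -0.8,  0.2, -0.5, -0.3,
       -0.8, -0.2, -0.5]), 1)
yaw 23.11423223036884 ang -40.80047955933193 guide [np.float64(0.543520992396626), np.float64(-0.15380487688590183), 0.111] [ 0.54238568 -0.15426001  0.111     ]
knob [363.12691404 261.72214208] [361.38888889 262.5       ] [171.75893839 199.66219447] [173.05555556 199.16666667]
[399.41805383 150.2828372 ] [421.6942034  309.44872765]
[597.88421031  60.05255832] [268.55979451 495.4170051 ]
[711.03582641 287.75246618] [ 40.90195627 366.91049665]
[507.7787394  382.23565116] [204.03809839 202.38343706]
pin [0.48142818 0.15670174 0.101     ] [0.48623713 0.15498025 0.101     ] block top c [0.48166024 0.155661   0.04      ]
[0.48190478 0.15795991 0.09583245] [-0.17049071 -0.10010217 -0.1963358   0.03434949]
ring [0.42642495 0.00992212 0.005     ]
jar [ 0.79718251 -0.01469474  0.075     ] box [ 0.68919147 -0.36026628  0.068     ]
```

Call:
step_arm --deltas '[{"x":1.3,"y":-2.05,"twist":-2},{"x":2.5,"y":-4.1,"twist":-4},{"x":3.75,"y":-6.1,"twist":-6},{"x":5,"y":-8.2,"twist":-8},{"x":6.3,"y":-10.3,"twist":-10},{"x":7.5,"y":-12.4,"twist":-12},{"x":8.8,"y":-14.5,"twist":-14},{"x":10.0,"y":-16.4,"twist":-16}]'

```text
invalid input at $.deltas[0]: expected keys x, y, z, twist
```

Call:
step_arm --deltas '[{"twist":-2,"z":-0.3},{"twist":-4,"z":-0.6},{"twist":-6,"z":-1},{"twist":-8,"z":-1.3},{"twist":-10,"z":-1.5},{"twist":-12.6,"z":-1.5},{"twist":-12.6,"z":-1.5}]' --claw 0.0

```text
invalid input at $.deltas[0]: expected keys x, y, z, twist
```

```bash
cat >> h.py <<'E'
from scipy.spatial.transform import Rotation as Ro
def wray(c,tp,tr,u,v,z):
    K=c["camera_matrix"];f=K[0,0];d=np.array([u-K[0,2],v-K[1,2]]);r=np.hypot(*d);th=r/f
    dc=np.r_[np.sin(th)*d/max(r,1e-9),np.cos(th)]
    H=c["hand_eye"];R=Ro.from_quat(tr).as_matrix()
    o=R@H[:3,3]+tp;w=R@H[:3,:3]@dc
    return o+w*(z-o[2])/w[2]
def wproj(c,tp,tr,X):
    H=c["hand_eye"];R=Ro.from_quat(tr).as_matrix();K=c["camera_matrix"]
    p=H[:3,:3].T@(R.T@(np.asarray(X)-tp)-H[:3,3]);th=np.arctan2(np.hypot(p[0],p[1]),p[2])
    return K[:2,2]+K[0,0]*th*p[:2]/np.hypot(p[0],p[1])
E
python3 - <<'E'
from h import *
c=snap("wrist","pics/w1.png"); s=robot.sense(); print(s["tool_pos"],s["tool_rot"],s["qpos"],s["opening"],c["hand_eye"],c["camera_matrix"]); print(wproj(c,s["tool_pos"],s["tool_rot"],[.4819,.157,.101]), s["time"])
E
```

```text
[0.1804601  0.65023352 0.4036301 ] [ 1.34978022e-01  9.90848157e-01 -8.93218992e-04 -2.57337301e-04] [ 1.14999318e+00  2.87018386e-01  1.57783526e+00 -9.52624415e-06
  1.27859808e+00 -1.50017717e-01] 0.08555936787020349 [[ 1.36280674e-04 -9.56408774e-01 -2.92031229e-01  7.34438655e-02]
 [ 9.99999981e-01  1.70756446e-04 -9.25664443e-05 -7.15494519e-04]
 [ 1.38397574e-04 -2.92031211e-01  9.56408779e-01  3.00232179e-02]
 [ 0.00000000e+00  0.00000000e+00  0.00000000e+00  1.00000000e+00]] [[325.1922621    0.         279.84695274]
 [  0.         325.1922621  209.47245975]
 [  0.           0.           1.        ]]
[ 63.80265294 426.09559348] 0.15
```

View pics/w1.png

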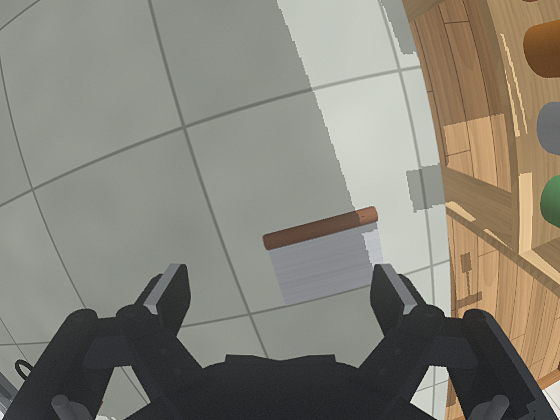

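Call:
step_arm --deltas '[{"x":1.3,"y":-2.05,"z":0,"twist":-2},{"x":2.5,"y":-4.1,"z":0,"twist":-4},{"x":3.75,"y":-6.1,"z":0,"twist":-6},{"x":5,"y":-8.2,"z":0,"twist":-8},{"x":6.3,"y":-10.3,"z":0,"twist":-10},{"x":7.5,"y":-12.4,"z":0,"twist":-12},{"x":8.8,"y":-14.5,"z":0,"twist":-14},{"x":10.0,"y":-16.4,"z":0,"twist":-16}]'

```text
time: 1.15
tool_pos: [0.4409, 0.2214, 0.4047]
tool_rot: [0.742, 0.67, 0.0, 0.0]
ft_force: [0.8, 0.4, 0.4]
opening: 0.0853
grip_force: 0.0
```

Call:
step_arm --deltas '[{"x":0,"y":0,"twist":-2,"z":-0.3},{"x":0,"y":0,"twist":-4,"z":-0.6},{"x":0,"y":0,"twist":-6,"z":-1},{"x":0,"y":0,"twist":-8,"z":-1.3},{"x":0,"y":0,"twist":-10,"z":-1.5},{"x":0,"y":0,"twist":-12.6,"z":-1.5},{"x":0,"y":0,"twist":-12.6,"z":-1.5}]' --claw 0.0

```text
time: 2.02
tool_pos: [0.4402, 0.2232, 0.3593]
tool_rot: [0.983, 0.185, -0.0, 0.0]
ft_force: [0.8, -0.1, -0.3]
opening: 0.0427
grip_force: 0.0
```

```bash
python3 - <<'E'
from h import *
s=robot.sense(); c=snap("wrist","pics/w2.png"); print(s["tool_pos"],s["tool_rot"],s["qpos"],s["opening"],s["time"]); print(wproj(c,s["tool_pos"],s["tool_rot"],[.4819,.157,.101]))
E
```

```text
[0.44024409 0.22322392 0.35925139] [ 9.82681840e-01  1.85300293e-01 -4.49878402e-04  3.38923121e-05] [ 2.63401696e-01 -7.61515493e-02  2.05649951e+00  1.79906522e-06
  1.16214700e+00  1.46144239e+00] 0.042685439235141426 2.025
[380.76683065 197.04555311]
```

View pics/w2.png

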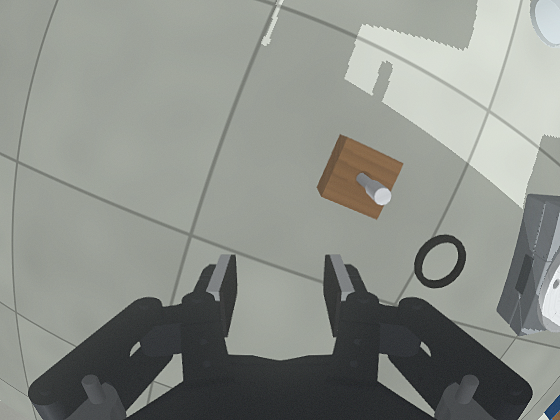

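The pin head top is at (384,196) in the wrist view, about 3 px from the prediction. The pin enters the block near (361,177).

```bash
python3 - <<'E'
from h import *
c=dict(np.load("pics/w2.npz")); a=(c["tp"],c["tr"])
h=wray(c,*a,384,196,.101); b=wray(c,*a,361.5,178,.04); print(h,b,wray(c,*a,361.5,175,.04), (h[:2]-a[0][:2])/.03)
E
```

```text
[0.48359411 0.15495552 0.101     ] [0.48373908 0.15784752 0.04      ] [0.48631425 0.15903165 0.04      ] [ 1.44500056 -2.27561349]
```

Call:
step_arm --deltas '[{"x":0.7,"y":-1.1,"z":0,"twist":0},{"x":1.43,"y":-2.26,"z":0,"twist":0},{"x":1.43,"y":-2.26,"z":-0.8,"twist":0},{"x":1.43,"y":-2.26,"z":-1.8,"twist":0},{"x":1.43,"y":-2.26,"z":-2.8,"twist":0},{"x":1.43,"y":-2.26,"z":-3.5,"twist":0},{"x":1.43,"y":-2.26,"z":-3.8,"twist":0},{"x":1.43,"y":-2.26,"z":-3.8,"twist":0}]'

```text
time: 3.08
tool_pos: [0.4832, 0.1555, 0.2454]
tool_rot: [0.982, 0.187, -0.001, -0.0]
ft_force: [-0.3, -0.1, 0.2]
opening: 0.0425
grip_force: 0.0
```

Call:
step_arm --deltas '[{"x":0,"y":0,"z":0,"twist":0},{"x":0,"y":0,"z":0,"twist":0},{"x":0,"y":0,"z":0,"twist":0},{"x":0,"y":0,"z":0,"twist":0},{"x":0,"y":0,"z":0,"twist":0},{"x":0,"y":0,"z":0,"twist":0}]' --claw -1 --grip_force 30

```text
time: 3.82
tool_pos: [0.4839, 0.1557, 0.2468]
tool_rot: [0.982, 0.186, 0.001, -0.0]
ft_force: [-0.1, 0.9, 5.8]
opening: 0.013
grip_force: 29.7
```

Call:
step_arm --deltas '[{"x":0,"y":0,"z":0.3,"twist":0},{"x":0,"y":0,"z":1,"twist":0},{"x":0,"y":0,"z":2,"twist":0},{"x":0,"y":0,"z":3,"twist":0},{"x":0,"y":0,"z":4,"twist":0},{"x":0,"y":0,"z":4.4,"twist":0},{"x":0,"y":-0.5,"z":4.4,"twist":0},{"x":0.3,"y":-1.5,"z":4.4,"twist":0}]'

```text
time: 4.82
tool_pos: [0.4915, 0.1099, 0.3758]
tool_rot: [0.982, 0.187, -0.002, -0.0]
ft_force: [0.9, 0.1, -1.1]
opening: 0.0132
grip_force: 29.3
```

Call:
step_arm --deltas '[{"x":0.2,"y":-1.2,"z":0,"twist":0},{"x":0.4,"y":-2.5,"z":0,"twist":0},{"x":0.6,"y":-4,"z":0,"twist":0},{"x":0.8,"y":-5.2,"z":0,"twist":0},{"x":1.0,"y":-6.4,"z":0,"twist":0},{"x":1.2,"y":-7.0,"z":0,"twist":0},{"x":1.2,"y":-7.2,"z":0,"twist":0},{"x":1.2,"y":-7.2,"z":0,"twist":0}]'

```text
time: 5.82
tool_pos: [0.5281, -0.1052, 0.3771]
tool_rot: [0.982, 0.186, -0.001, -0.001]
ft_force: [-0.0, 0.3, -0.7]
opening: 0.013
grip_force: 29.3
```

```bash
python3 - <<'E'
from h import *
s=robot.sense(); c=snap("wrist","pics/w3.png"); print(s["tool_pos"],s["tool_rot"],s["qpos"],s["opening"],s["time"],s["ft_force"])
im=cv2.imread("pics/w3.png"); cv2.imwrite("pics/w3c.png",cv2.resize(im[150:400,230:560],None,fx=2.4,fy=2.4,interpolation=cv2.INTER_CUBIC))
E
```

```text
[ 0.52812137 -0.10523432  0.37708251] [ 9.82474936e-01  1.86393213e-01 -5.27861062e-04 -5.39615779e-04] [-3.85218567e-01  1.02274977e-02  1.93830276e+00  3.60110365e-04
  1.19453453e+00  8.10465612e-01] 0.012955969238159299 5.825 [-0.03856236  0.31330953 -0.67049033]
```

View pics/w3c.png

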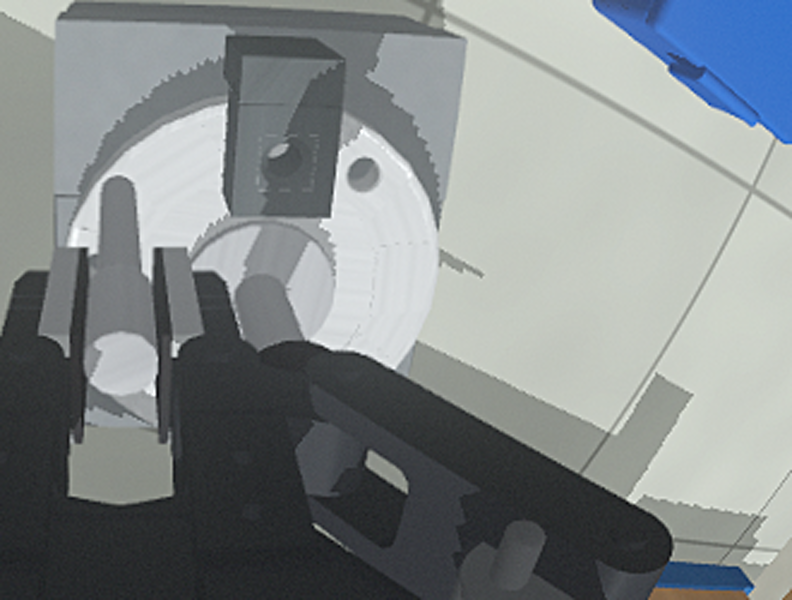

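The guide mouth is at crop (282,161), midway between the guide's edges. The pin's foot is near (119,183), the pin looks straight in the grip, and the nearest collar hole is at (363,174).

```bash
python3 - <<'E'
from h import *
c=dict(np.load("pics/w3.npz")); a=(c["tp"],c["tr"])
C=lambda u,v:(230+u/2.4,150+v/2.4)
cc=lambda X:(wproj(c,*a,X)-[230,150])*2.4
g=wray(c,*a,*C(282,161),.111); f=wray(c,*a,*C(119,183),.1403); h=wray(c,*a,*C(363,174),.084)
print("guide",g,"foot",f,"tcp",a[0],"expected foot px",cc([a[0][0],a[0][1],.1403]))
R=Ro.from_quat(a[1]).as_matrix(); print("tool x ang",np.degrees(np.arctan2(R[1,0],R[0,0])))
m=np.array([.4883,-.1774])
for n,p in(("g",g),("h",h)): d=p[:2]-m; print(n,np.hypot(*d),np.degrees(np.arctan2(d[1],d[0])))
# guide corners
P=[wray(c,*a,*C(*q),.111)[:2] for q in((242,55),(345,60),(330,216),(229,213))]; print(P)
print("side ang",np.degrees(np.arctan2(*(P[1]-P[2])[::-1])),np.degrees(np.arctan2(*(P[0]-P[3])[::-1])),np.hypot(*(P[2]-P[3])))
print("axis pt",wray(c,*a,*C(282,161),.111), "stem base dir")
print("delta", (g-f)[:2]/.03, (g-a[0])[:2]/.03)
E
```

```text
guide [ 0.54431001 -0.15621703  0.111     ] foot [ 0.52806856 -0.10605379  0.1403    ] tcp [ 0.52812137 -0.10523432  0.37708251] expected foot px [116.36010782 181.83301636]
tool x ang 21.484777443889378
g 0.05988187732987061 20.71660598627073
h 0.05953152902530384 -18.3212115706233
[array([ 0.57110725, -0.12995137]), array([ 0.58235182, -0.16135218]), array([ 0.53276848, -0.18007902]), array([ 0.52152982, -0.14737149])]
side ang 20.690748405654265 19.36005723858333 0.03458452795487053
axis pt [ 0.54431001 -0.15621703  0.111     ] stem base dir
delta [ 0.54138157 -1.6721081 ] [ 0.53962129 -1.69942368]
```

Call:
step_arm --deltas '[{"x":0.27,"y":-0.84,"z":0,"twist":0},{"x":0.54,"y":-1.68,"z":0,"twist":0},{"x":0.54,"y":-1.68,"z":0,"twist":0},{"x":0.54,"y":-1.68,"z":-0.4,"twist":0},{"x":0.54,"y":-1.68,"z":-0.7,"twist":0},{"x":0.54,"y":-1.68,"z":-0.9,"twist":0},{"x":0.54,"y":-1.68,"z":-0.95,"twist":0},{"x":0.54,"y":-1.68,"z":-1.0,"twist":0}]'

```text
time: 6.88
tool_pos: [0.5446, -0.1558, 0.3479]
tool_rot: [0.982, 0.187, 0.0, 0.0]
ft_force: [0.2, 0.0, 0.2]
opening: 0.0128
grip_force: 29.4
```

Call:
step_arm --deltas '[{"x":0,"y":0,"z":-0.05,"twist":0},{"x":0,"y":0,"z":-0.1,"twist":0},{"x":0,"y":0,"z":-0.1,"twist":0}]'

```text
time: 7.25
tool_pos: [0.5445, -0.1559, 0.3447]
tool_rot: [0.982, 0.186, -0.0, -0.0]
ft_force: [-0.5, -0.4, -0.9]
opening: 0.0129
grip_force: 29.4
```

Call:
step_arm --deltas '[{"x":0,"y":0,"z":-0.08,"twist":0},{"x":0,"y":0,"z":-0.15,"twist":0},{"x":0,"y":0,"z":-0.15,"twist":0}]'

```text
time: 7.62
tool_pos: [0.5445, -0.1559, 0.3399]
tool_rot: [0.982, 0.186, -0.0, -0.0]
ft_force: [-0.0, 0.0, -0.4]
opening: 0.0128
grip_force: 29.4
```

Call:
step_arm --deltas '[{"x":0,"y":0,"z":-0.08,"twist":0},{"x":0,"y":0,"z":-0.15,"twist":0},{"x":0,"y":0,"z":-0.15,"twist":0}]'

```text
time: 8.0
tool_pos: [0.5445, -0.1559, 0.3355]
tool_rot: [0.982, 0.186, -0.0, -0.0]
ft_force: [-0.8, -0.1, -1.0]
opening: 0.013
grip_force: 29.4
```

Call:
step_arm --deltas '[{"x":0,"y":0,"z":-0.1,"twist":0},{"x":0,"y":0,"z":-0.2,"twist":0},{"x":0,"y":0,"z":-0.3,"twist":0},{"x":0,"y":0,"z":-0.3,"twist":0}]'

```text
time: 8.5
tool_pos: [0.5445, -0.1559, 0.3264]
tool_rot: [0.982, 0.186, -0.0, -0.0]
ft_force: [-0.1, 0.4, -0.4]
opening: 0.013
grip_force: 29.3
```

Call:
step_arm --deltas '[{"x":0,"y":0,"z":0,"twist":0},{"x":0,"y":0,"z":0,"twist":0},{"x":0,"y":0,"z":0,"twist":0},{"x":0,"y":0,"z":0,"twist":0}]' --claw -0.15

```text
time: 9.0
tool_pos: [0.5445, -0.1559, 0.3268]
tool_rot: [0.982, 0.186, 0.0, 0.0]
ft_force: [0.7, -0.9, 0.0]
opening: 0.0363
grip_force: 0.0
```

Call:
step_arm --deltas '[{"x":0,"y":0,"z":0.6,"twist":0},{"x":0,"y":0,"z":1.6,"twist":0},{"x":0,"y":0,"z":2.1,"twist":0},{"x":-0.6,"y":-0.2,"z":2.1,"twist":-1},{"x":-1.2,"y":-0.5,"z":2.1,"twist":-2.5},{"x":-1.88,"y":-0.72,"z":2.1,"twist":-4},{"x":-1.88,"y":-0.72,"z":2.1,"twist":-4}]'

```text
time: 9.88
tool_pos: [0.4874, -0.1777, 0.3902]
tool_rot: [1.0, 0.013, 0.0, 0.0]
ft_force: [-0.4, 0.1, 0.0]
opening: 0.0366
grip_force: 0.0
```

Call:
step_arm --deltas '[{"x":0,"y":0,"z":-0.6,"twist":0},{"x":0,"y":0,"z":-1.4,"twist":0},{"x":0,"y":0,"z":-1.9,"twist":0},{"x":0,"y":0,"z":-2.1,"twist":0},{"x":0,"y":0,"z":-2.1,"twist":0}]' --claw 0.3

```text
time: 10.5
tool_pos: [0.4883, -0.1774, 0.3263]
tool_rot: [1.0, 0.013, -0.0, -0.0]
ft_force: [0.0, -0.5, -0.4]
opening: 0.0555
grip_force: 0.0
```

```bash
python3 - <<'E'
from h import *
s=robot.sense(); print(s["tool_pos"],s["ft_force"],s["ft_torque"],s["opening"],s["time"])
snap("scene","pics/s2.png"); im=cv2.imread("pics/s2.png"); cv2.imwrite("pics/s2c.png",cv2.resize(im[130:300,110:310],None,fx=3.5,fy=3.5,interpolation=cv2.INTER_CUBIC))
E
```

```text
[ 0.48831758 -0.17743902  0.32631139] [ 0.02635556 -0.49909323 -0.3577543 ] [-0.02287228  0.00805635 -0.02314745] 0.05551742735465832 10.5
```

View pics/s2c.png

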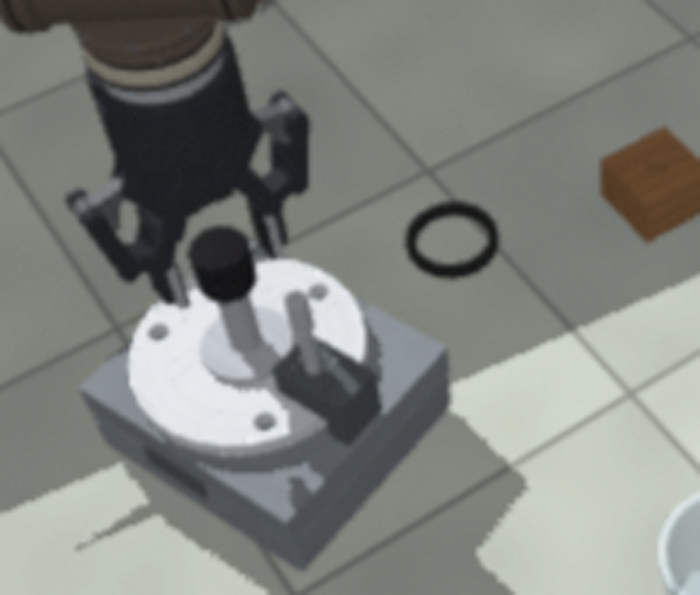

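The pin stands in the guide with its head at (297,300), and the fingers straddle the knob at (225,265). I'll use a light grip, so the knob slips in the fingers before the pin is overloaded.

Call:
step_arm --deltas '[{"x":0,"y":0,"z":0,"twist":0},{"x":0,"y":0,"z":0,"twist":0},{"x":0,"y":0,"z":0,"twist":0},{"x":0,"y":0,"z":0,"twist":0},{"x":0,"y":0,"z":0,"twist":0}]' --claw -1 --grip_force 20

```text
time: 11.18
tool_pos: [0.4884, -0.177, 0.3279]
tool_rot: [1.0, 0.013, 0.001, -0.001]
ft_force: [-0.8, 5.9, 4.7]
opening: 0.0353
grip_force: 21.2
```

Call:
step_arm --deltas '[{"x":0,"y":0,"z":0,"twist":1},{"x":0,"y":0,"z":0,"twist":2},{"x":0,"y":0,"z":0,"twist":3},{"x":0,"y":0,"z":0,"twist":4},{"x":0,"y":0,"z":0,"twist":5},{"x":0,"y":0,"z":0,"twist":6},{"x":0,"y":0,"z":0,"twist":6.8},{"x":0,"y":0,"z":0,"twist":6.8}]'

```text
time: 12.18
tool_pos: [0.4884, -0.1766, 0.3279]
tool_rot: [0.952, 0.305, 0.001, -0.001]
ft_force: [-1.1, 7.6, 6.5]
opening: 0.0347
grip_force: 21.4
```

```bash
cat > chk.py <<'E'
from h import *
import sys
s=robot.sense(); a=Ro.from_quat(s["tool_rot"]).as_matrix(); print(s["time"],s["ft_torque"],s["ft_force"],"ang",np.degrees(np.arctan2(a[1,0],a[0,0])))
c=snap("scene","pics/tmp.png"); im=c["color"].astype(int)
# pin head top appearance: compare against s2
o=cv2.imread("pics/s2.png")[:,:,::-1].astype(int)
u,v=proj(c,[.5443,-.1562,.16]).round().astype(int)
print(u,v,"diff",abs(im-o)[v-10:v+11,u-5:u+6].mean())
print(im[v-12:v+16,u-8:u+9].mean(2).astype(int)[::2])
# holes via top camera
E
python3 chk.py
```

```text
12.175 [1.23469521 0.17541808 0.08527541] [-1.10362559  7.56570838  6.50131516] ang 35.51951786888373
196 219 diff 23.062049062049063
[[145 155 190 221 227 227 228 227 227 226 224 221 212 203 178 148 129]
 [128 148 203 226 229 228 227 226 227 227 228 228 227 228 227 222 205]
 [212 223 228 229 228 228 229 229 228 228 228 227 227 227 228 228 227]
 [224 224 223 218 208 209 220 225 227 229 230 228 229 228 227 226 226]
 [225 208 169 138 127 125 133 169 215 226 227 227 228 229 229 227 226]
 [220 176 132 122 120 122 123 123 171 215 228 227 227 227 229 229 229]
 [202 193 153 121 117 118 116 112 123 183 220 227 227 227 228 229 229]
 [197 194 168 133 116 114 115 112 110 133 197 223 220 224 227 227 228]
 [197 197 193 163 128 115 115 115 112 113 153 209 226 228 229 228 227]
 [197 196 195 188 161 129 116 115 113 111 125 173 216 226 228 227 228]
 [196 197 196 195 191 154 120 113 114 109  98  88 100 129 165 197 217]
 [172 192 195 193 171 120  87 101 112 112 107  93  72  62  63  75 107]
 [127 145 161 137  91  66  63  86 105 112 111 103  87  71  78  72  63]
 [114  94  75  64  61  63  63  75  90 106 112 109 102  83  66  64  80]]
```

Call:
step_arm --deltas '[{"x":0,"y":0,"z":0,"twist":0.2},{"x":0,"y":0,"z":0,"twist":0.4},{"x":0,"y":0,"z":0,"twist":0.4}]'

```text
time: 12.6
tool_pos: [0.4883, -0.1766, 0.3279]
tool_rot: [0.947, 0.321, 0.001, -0.002]
ft_force: [-1.3, 7.8, 6.4]
opening: 0.0352
grip_force: 21.4
```

```bash
cat > chk.py <<'E'
from h import *
s=robot.sense(); a=Ro.from_quat(s["tool_rot"]).as_matrix(); print(s["time"],"tz",s["ft_torque"].round(3),s["ft_force"].round(1),"ang",np.degrees(np.arctan2(a[1,0],a[0,0])))
c=snap("scene","pics/tmp.png"); im=c["color"].mean(2)
o=cv2.imread("pics/s2.png").mean(2)
for n,i in(("now",im),("s2",o)): print(n,i[206:240:2,189:202].min(1).astype(int))
for z in(.175,.151,.139): print(z,proj(c,[.5443,-.1562,z]))
E
python3 chk.py
```

```text
12.6 tz [ 1.177  0.278 -0.063] [-1.3  7.8  6.4] ang 37.469840210086744
now [144 164 217 221 226 223 222 150 120 117 112  93  64  62  59  57  58]
s2 [152 228 215 142 123 121 114 111 113 114 112  86  64  61  61  59  57]
0.175 [194.66896371 213.95516753]
0.151 [196.47899934 221.31785021]
0.139 [197.35520426 224.88198932]
```

The head's top is now at row 220, against 213 before, so the pin has dropped 24 mm. I'm stopping the turn and letting go of the knob.

Call:
step_arm --deltas '[{"x":0,"y":0,"z":0,"twist":0},{"x":0,"y":0,"z":0,"twist":0},{"x":0,"y":0,"z":0,"twist":0},{"x":0,"y":0,"z":0.6,"twist":0},{"x":0,"y":0,"z":1.6,"twist":0},{"x":0,"y":0,"z":2.1,"twist":0},{"x":0,"y":0,"z":2.1,"twist":0}]' --claw 0.3

```text
time: 13.52
tool_pos: [0.4884, -0.1777, 0.3918]
tool_rot: [0.947, 0.321, 0.001, 0.002]
ft_force: [-0.8, -0.3, -0.3]
opening: 0.0554
grip_force: 0.0
```

Call:
step_arm --deltas '[{"x":0.6,"y":0.25,"z":0,"twist":-1},{"x":1.2,"y":0.5,"z":0,"twist":-2},{"x":1.87,"y":0.71,"z":0,"twist":-3.3},{"x":1.87,"y":0.71,"z":0,"twist":-3.3},{"x":1.87,"y":0.71,"z":0,"twist":-3.3},{"x":1.87,"y":0.71,"z":-0.6,"twist":-3.3},{"x":1.87,"y":0.71,"z":-1.2,"twist":-3.3},{"x":1.87,"y":0.71,"z":-1.2,"twist":-3.3}]' --claw -1

```text
time: 14.52
tool_pos: [0.5432, -0.156, 0.3504]
tool_rot: [0.983, 0.182, -0.002, -0.002]
ft_force: [-0.8, 0.5, -0.7]
opening: -0.0003
grip_force: 0.0
```

```bash
python3 chk.py; python3 - <<'E'
from h import *
s=robot.sense(); c=snap("wrist","pics/w4.png"); print(s["tool_pos"],s["opening"],wproj(c,s["tool_pos"],s["tool_rot"],[.5443,-.1562,.150]))
E
```

```text
14.525 tz [ 0.007 -0.007  0.017] [-0.8  0.5 -0.7] ang 20.97724648181951
now [ 28  29  30  31  31 108 219 195 174 122 111 100  64  61  59  57  57]
s2 [152 228 215 142 123 121 114 111 113 114 112  86  64  61  61  59  57]
0.175 [194.66896371 213.95516753]
0.151 [196.47899934 221.31785021]
0.139 [197.35520426 224.88198932]
[ 0.54368325 -0.15616116  0.35187169] 0.0002197029180249382 [279.0696028  245.04404571]
```

View pics/w4.png

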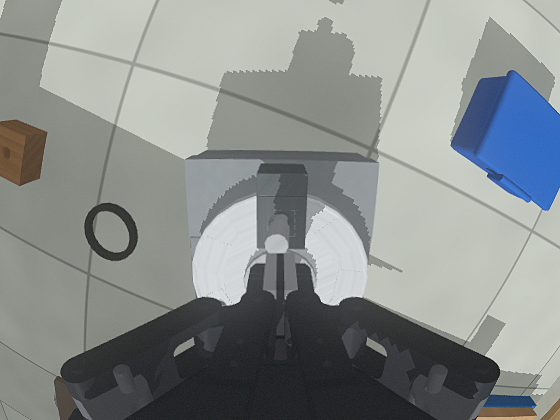

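The head's top is at (276,243), within 2-3 px of the spot under the shut fingertips. Now I press down in small steps.

Call:
step_arm --deltas '[{"x":0,"y":0,"z":-0.3,"twist":0},{"x":0,"y":0,"z":-0.6,"twist":0},{"x":0,"y":0,"z":-0.8,"twist":0},{"x":0,"y":0,"z":-0.85,"twist":0},{"x":0,"y":0,"z":-0.85,"twist":0}]'

```text
time: 15.25
tool_pos: [0.5443, -0.1562, 0.3282]
tool_rot: [0.983, 0.182, -0.0, -0.0]
ft_force: [0.5, 0.7, 1.0]
opening: 0.0004
grip_force: 0.0
```

Call:
step_arm --deltas '[{"x":0,"y":0,"z":-0.02,"twist":0},{"x":0,"y":0,"z":-0.04,"twist":0},{"x":0,"y":0,"z":-0.06,"twist":0},{"x":0,"y":0,"z":-0.08,"twist":0},{"x":0,"y":0,"z":-0.1,"twist":0}]'

```text
time: 15.88
tool_pos: [0.5442, -0.1562, 0.3252]
tool_rot: [0.983, 0.182, 0.0, 0.0]
ft_force: [-1.0, 0.0, 0.1]
opening: -0.0001
grip_force: 0.0
```

Call:
step_arm --deltas '[{"x":0,"y":0,"z":-0.03,"twist":0},{"x":0,"y":0,"z":-0.06,"twist":0},{"x":0,"y":0,"z":-0.08,"twist":0}]'

```text
time: 16.25
tool_pos: [0.5446, -0.1564, 0.3237]
tool_rot: [0.983, 0.182, 0.001, 0.001]
ft_force: [-0.5, -0.1, 5.3]
opening: 0.0001
grip_force: 2.1
```

Call:
step_arm --deltas '[{"x":0,"y":0,"z":-0.02,"twist":0},{"x":0,"y":0,"z":-0.04,"twist":0},{"x":0,"y":0,"z":-0.04,"twist":0}]'

```text
time: 16.62
tool_pos: [0.5449, -0.1565, 0.3235]
tool_rot: [0.983, 0.182, 0.001, 0.001]
ft_force: [-0.2, -0.7, 6.4]
opening: -0.0001
grip_force: 3.2
```

Call:
step_arm --deltas '[{"x":0,"y":0,"z":-0.02,"twist":0},{"x":0,"y":0,"z":-0.04,"twist":0},{"x":0,"y":0,"z":-0.04,"twist":0}]'

```text
time: 17.0
tool_pos: [0.5449, -0.1566, 0.3225]
tool_rot: [0.983, 0.182, 0.002, 0.001]
ft_force: [-0.4, -0.5, 5.4]
opening: -0.0002
grip_force: 3.4
```

Call:
step_arm --deltas '[{"x":0,"y":0,"z":-0.02,"twist":0},{"x":0,"y":0,"z":-0.04,"twist":0},{"x":0,"y":0,"z":-0.04,"twist":0}]'

```text
time: 17.38
tool_pos: [0.5449, -0.1566, 0.3213]
tool_rot: [0.983, 0.182, 0.002, 0.001]
ft_force: [0.4, -0.6, 6.9]
opening: -0.0002
grip_force: 3.4
```

Call:
step_arm --deltas '[{"x":0,"y":0,"z":-0.02,"twist":0},{"x":0,"y":0,"z":-0.04,"twist":0},{"x":0,"y":0,"z":-0.06,"twist":0},{"x":0,"y":0,"z":-0.08,"twist":0},{"x":0,"y":0,"z":-0.1,"twist":0},{"x":0,"y":0,"z":-0.12,"twist":0},{"x":0,"y":0,"z":-0.14,"twist":0},{"x":0,"y":0,"z":-0.16,"twist":0}]'

```text
time: 18.38
tool_pos: [0.545, -0.1567, 0.3166]
tool_rot: [0.983, 0.182, 0.002, 0.001]
ft_force: [-0.4, 0.0, 7.4]
opening: -0.0
grip_force: 3.6
```

Call:
step_arm --deltas '[{"x":0,"y":0,"z":-0.02,"twist":0},{"x":0,"y":0,"z":-0.04,"twist":0},{"x":0,"y":0,"z":-0.06,"twist":0},{"x":0,"y":0,"z":-0.06,"twist":0}]'

```text
time: 18.88
tool_pos: [0.5449, -0.1567, 0.3147]
tool_rot: [0.983, 0.182, 0.001, 0.001]
ft_force: [-0.3, -0.9, 8.1]
opening: -0.0003
grip_force: 3.5
```

Call:
step_arm --deltas '[{"x":0,"y":0,"z":-0.02,"twist":0},{"x":0,"y":0,"z":-0.04,"twist":0},{"x":0,"y":0,"z":-0.04,"twist":0}]'

```text
time: 19.25
tool_pos: [0.5449, -0.1567, 0.3135]
tool_rot: [0.983, 0.182, 0.001, 0.001]
ft_force: [-0.1, -0.4, 6.4]
opening: -0.0003
grip_force: 3.5
```

Call:
step_arm --deltas '[{"x":0,"y":0,"z":-0.02,"twist":0},{"x":0,"y":0,"z":-0.03,"twist":0},{"x":0,"y":0,"z":-0.03,"twist":0}]'

```text
time: 19.62
tool_pos: [0.5449, -0.1568, 0.3127]
tool_rot: [0.983, 0.182, 0.001, 0.001]
ft_force: [-0.4, -0.1, 7.2]
opening: -0.0
grip_force: 3.7
```

Call:
step_arm --deltas '[{"x":0,"y":0,"z":-0.02,"twist":0},{"x":0,"y":0,"z":-0.03,"twist":0},{"x":0,"y":0,"z":-0.03,"twist":0}]'

```text
time: 20.0
tool_pos: [0.5451, -0.1569, 0.3126]
tool_rot: [0.983, 0.182, 0.002, 0.002]
ft_force: [-1.4, -0.6, 9.5]
opening: -0.0001
grip_force: 4.9
```

Call:
step_arm --deltas '[{"x":0,"y":0,"z":-0.015,"twist":0},{"x":0,"y":0,"z":-0.02,"twist":0},{"x":0,"y":0,"z":-0.02,"twist":0}]'

```text
time: 20.38
tool_pos: [0.5452, -0.1569, 0.3125]
tool_rot: [0.983, 0.182, 0.002, 0.002]
ft_force: [-3.0, -0.2, 11.6]
opening: -0.0001
grip_force: 5.8
```

The tool has stopped at z 0.3125 while the force climbs, so the head is on the guide. Backing off to check.

Call:
step_arm --deltas '[{"x":0,"y":0,"z":0.2,"twist":0},{"x":0,"y":0,"z":1,"twist":0},{"x":0,"y":0,"z":2.2,"twist":0},{"x":0,"y":0,"z":3.5,"twist":0},{"x":-1,"y":1.5,"z":4,"twist":0},{"x":-2,"y":3,"z":4,"twist":0},{"x":-2,"y":4,"z":4,"twist":0},{"x":-2,"y":4,"z":4,"twist":0}]'

```text
time: 21.38
tool_pos: [0.4836, -0.0346, 0.4284]
tool_rot: [0.983, 0.184, -0.0, -0.0]
ft_force: [-0.7, -1.3, -0.2]
opening: 0.0001
grip_force: 0.0
```

```bash
python3 - <<'E'
from h import *
c=snap("scene","pics/s3.png"); im=cv2.imread("pics/s3.png"); print(robot.sense()["time"]); cv2.imwrite("pics/s3c.png",cv2.resize(im[190:270,130:250],None,fx=6,fy=6,interpolation=cv2.INTER_CUBIC))
for z in (.139,.111): print(z,(proj(c,[.5443,-.1562,z])-[130,190])*6)
E
```

```text
21.425
0.139 [404.13122555 209.29193589]
0.111 [415.97464848 257.46743211]
```

View pics/s3c.png

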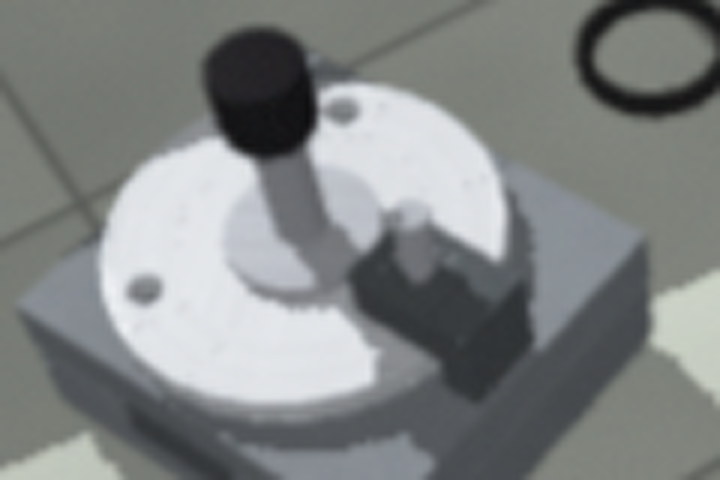

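The head's top is at (412,208), against (404,209) expected for a pin fully home. It stands on the guide with no shank showing, and the arm is clear.

```bash
python3 -c "
from plant import robot
print(robot.sign_off())"
```

```text
the job is handed in; nothing more can be done
None
```

The index pin is pressed home with its head on the guide, the collar is locked on a hole, and the arm has let go and moved clear; I handed the job in at about 21 s and was given no verdict.

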